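Raise the winder's guard and seat the barrel

TASK

Load the mainspring winder: push its yellow counterweighted guard arm up past the balance point, so that it stays raised by itself, then push the brass barrel along the two round ways until it sits fully home against the faceplate. Work with the fingertips or the outside of the fingers only: the barrel slides on its ways and is never picked up, and the other things on the bench stay where they are.

Things in the scene. Friction and masses are not known exactly. Their poses are not given: they have to be found in the camera images.
- winder: Cast iron mainspring winder, dark green, bolted down. Origin on the bench top under the middle of its bed; x across the bed, y along it to the headstock, z up. At yaw 0 its x points away from the robot, the headstock to the robot's left. Bed plate 130 (x) by 350 (y) by 18 mm. The headstock (y 60 to 164, x -40 to 40 mm) reaches z = 121 mm.
- ways_end (a point): Free end of the two round steel ways on which the barrel lies, midway between them, level with their tops: winder x 0, y -165, z 68 mm. The ways are 12 mm thick, their middles at x = -20.7 and 20.7 mm, and run along the winder's y from here to y = 50 mm.
- lever_ball (a point): Bystander: middle of the wooden ball (32 mm) on the winder's black side lever, which is fixed and not used here: winder x -118, y 158, z 60 mm.
- guard (a joint): Guard arm's hinge, rad; hinge line along the winder's y. 0: down, level on its stop, across the bed. Grows as its near end is pushed up and over to the far side (the winder's +x); stops at 1.85, leaning back beyond upright. Balance point about 0.87: short of it the arm falls back to 0, past it the counterweight carries it on to the stop within a few seconds. Damped; takes 1 to 4 N at the finger bar.
- guard_hinge (a point): Point on the guard arm's hinge line, mid arm, fixed to the winder: x 120, y 8, z 125 mm of its frame. It sits on an iron post (x 103 to 137, y 18 to 38 mm, top z = 139 mm).
- finger_bar (a point): Middle of the black finger bar at the near end of the yellow guard arm: round, 16 mm thick, 60 mm long along the winder's y, 220 mm from the hinge line; moves with the arm. Arm down: winder x -100, y 8, z 125 mm, with only the bench beneath it. The arm from here to the hinge is a straight flat bar, 8 mm wide (y), 14 mm high.
- drop_plate (a point): Middle of the guard's yellow drop plate, 64 mm (x) by 3 mm (y) by 50 mm (z), carried by the arm. Arm down: winder x 0, y 8, z 93 mm; it bars the barrel's way.
- counterweight (a point): Middle of the guard's round iron counterweight, 44 mm across, 38 mm thick along y, on a cranked tail. Arm down: 31 mm beyond and 50 mm above the hinge line, y from -24 to 14 mm of the winder.
- barrel: Brass mainspring barrel, 50 mm outside diameter, 36 mm long, about 0.2 kg, lying in the ways, axis along the winder's y at x 0, z 85 mm. Origin on its axis at mid length; its y points to its open mouth, facing the headstock. Its closed flat end, 18 mm from the origin, faces the free end of the ways. May roll. Starts between the free end and the drop plate, clear of both.
- nose (a point): Middle of the faceplate's flat front, a steel disc 64 mm across, on the winding axis: winder x 0, y 60, z 85 mm; axes as the winder's. A spindle nose 14 mm thick stands out 24 mm from it and enters the barrel's mouth with ample room. Barrel fully home: its rim is on the disc, its origin 18 mm from this point.
- bob: Bystander: lacquered pendulum bob, a flat lens 86 mm across, 26 mm high, lying flat. Origin under its middle.
- bench_block: Bystander: round steel bench block, 72 mm across, 26 mm high. Origin under its middle.
- press_die: Bystander: tortoiseshell-brown crystal press die, 44 mm across, 36 mm high, standing. Origin under its middle.
- oil_cup: Bystander: blue glazed oil cup with lid, 42 mm across, 34 mm high. Origin under its middle.
- letdown_key: Bystander: let-down key with wooden handle and brass shank, 115 mm long, 28 mm thick, lying along its x. Origin under it.
- screwdriver: Bystander: screwdriver, 160 mm long, lying along its x. Origin under it.
- wheel_blank: Bystander: toothed brass clock wheel, 60 mm across, 16 mm high, lying flat. Origin under its middle.
Mind the look-alikes: they are no part of the job. What is meant by the barrel is not green, and is the larger of those in its own colour.

How it is judged:
By the outcome, as a careful person would: the job done as asked, in the order asked, and still so for the second after the job is handed in, with the robot touching nothing.
It also fails if it takes over 48 s, if anything falls off the work surface, if the arm or the gripper's body presses on something with over 40 N, if the wrist force passes 120 N, or if a joint passes its speed limit or range.

ROBOT

A 7-joint arm with a two-finger parallel gripper is mounted at the origin on the work surface. World frame = base frame: x ahead of the robot, y to its left, z up, the work surface at z = 0. Lengths are in mm, angles in rad, forces in N, time in s.
With the tool pointing down it reaches from about 400 to 875 mm from the base axis. Payload 6.5 kg.
Tool frame: the origin (TCP) lies on the centre line of the jaws, within the pads' length; the fingertips stand 25 mm ahead of it and the grasp point (between the pads) lies 6 mm ahead of it; z points along the fingers, y is the direction in which the jaws open and shut (so a half turn about z gives the same grasp; the last joint's range is limited). The gripper opens to 85 mm and grips with 20 to 120 N. Pads are 22 mm wide; open, the fingers measure 114 mm over their backs; the gripper's body (76 mm by 85 mm) begins 54 mm behind the grasp point. The pads swing forward as they close: fully open they stand 13 mm farther back than shut.
Start: joints at [1.158, 0.536, -0.004, 1.538, 0.003, 1.067, -0.071], TCP at [220.925, -611.296, 256.29] pointing down, gripper open.
Joint ranges: [-2.7, 2.7], [-0.37, 2.16], [-1.27, 1.26], [0.24, 2.4], [-1.31, 4.45], [0.19, 1.91], [-2.76, 2.76]. Speed limits (rad/s): [2.39, 2.39, 3.14, 3.14, 3.14, 3.14, 3.14].

INTERFACE

Orientations are given as a rotation vector (axis times angle).
In Python, from workcell import sensors, cams, ticket gives the robot as it stands. The module is installed in compiled form; this text tells all that it offers.
- The arm moves only by the shell command python3 -m creep 'ROWS' [FORCE]. ROWS is JSON, a list of rows, each a list of 3 entries, a list of its own where there are three numbers: the shift along the tool's x, y, z in m, then the turn, a rotation vector about the tool's x, y, z in degrees, then the opening, from 0 (shut) to 1 (fully open). A call has 1 to 5 rows; each row shifts and turns the commanded pose from where the row before left it, along the tool's axes as they then stand; what a row does not reach is not made up. A row lasts 1/8 s, in which the tool goes at most 62.5 mm and 10.7 degrees, less where a joint would pass 70% of its speed; a pose out of reach is approached as far as the arm can. A call with a gripper value outside its range is refused whole. The fingers move at their own pace and stop on an object; FORCE is the grip in N (left out, the last holds). Time passes only in rows, so rows that do not move let the fingers close. It gives the time, the measured TCP pose, the force and the opening at its end, in the units of the state.
- sensors.sense(): the state, without advancing time (a new reading comes with each control period).
- cams.read_camera(name): name is "side" or "top"; returns a dict with "color" (420x560x3 uint8, red, green, blue), "K" (3x3 intrinsics, pixels), "k1" (the pictures are not rectified: a ray, as slopes to the right and down, at radius r is drawn at 1 + k1 r^2 times it, then the intrinsics apply), "xyz" and "rotation" of the camera in the world. Camera axes: x right, y up, looking along -z (the intrinsics and any distortion apply to the point x, -y, -z); pixel columns grow to the right and rows downward; lengths in mm; the calibration is good to about 2 mm. A picture is of the moment at which its call begins. There is no depth.
- ticket.hand_in(): hands the job in, once; it reports no verdict.
The state is a dict: "clock": time; "joints": joint angles; "qvel": joint speeds; "joint_torque": joint torques, N m; "tool_pos": TCP position; "tool_rot": TCP orientation; "wrist_force": force on the tool from outside, world axes, zero at the start; "ft_torque": the same for the moment, N m; "width": opening from 0.0 (shut) to 1.0 (fully open).
Only numpy, scipy, OpenCV 4.12 (cv2) and the standard library are available. Lean on these libraries where they do the work, as an engineer would, in place of code of your own. Each camera call takes 0.05 s, during which the arm holds its last target.

## Working session

There is one attempt and no reset: what is moved stays moved. The work goes in short steps, Python scripts to look and compute and a shell command to move; the robot and the scene stay as the last step left them, time stands still between calls to the robot, and variables do not carry over. Pictures are saved under pics/ and viewed, and the job is handed in when it is done.

```bash
mkdir -p pics; python3 - <<'E'
from workcell import sensors,cams
import cv2
print(sensors.sense())
for n in("side","top"):
    d=cams.read_camera(n); cv2.imwrite(f"pics/{n}0.png",d["color"][:,:,::-1])
    print(n,d["K"],d["k1"],d["xyz"],d["rotation"])
E
```

```text
{'clock': 0.0, 'joints': array([ 1.15779592,  0.53722111, -0.00445279,  1.53887478,  0.0026215 ,
        1.06727708, -0.07120015]), 'qvel': array([ 1.63140072e-04, -1.29358484e-03,  9.65362252e-04, -8.13499588e-06,
        1.27251537e-03,  6.32748155e-04, -7.62677119e-04]), 'joint_torque': array([-6.72767237e-04, -5.83417046e+01,  1.04838051e+00, -2.59100944e+01,
        1.22522758e-02,  9.61961778e-03, -4.34648950e-05]), 'tool_pos': array([ 220.71686991, -610.75271983,  255.37666895]), 'tool_rot': array([-3.09276288e+00, -5.41876507e-01,  6.97902192e-04]), 'wrist_force': array([-0.57996537,  1.27849778,  0.60394184]), 'ft_torque': array([-0.01287341,  0.00415226,  0.00335038]), 'width': 0.9984588659245105}
side [[386.07934065   0.         280.85301135]
 [  0.         386.07934065 207.17603787]
 [  0.           0.           1.        ]] -0.008458817373472866 [375.19356687 605.37006823 839.05280614] [ 0.15698394 -1.03251922 -2.68152723]
top [[483.53368441   0.         275.6570984 ]
 [  0.         483.53368441 207.30551794]
 [  0.           0.           1.        ]] -0.03141291829210092 [ 519.71238635    8.34595427 1428.67884327] [ 0.03852229 -0.04666332 -1.54519392]
```

View pics/side0.png

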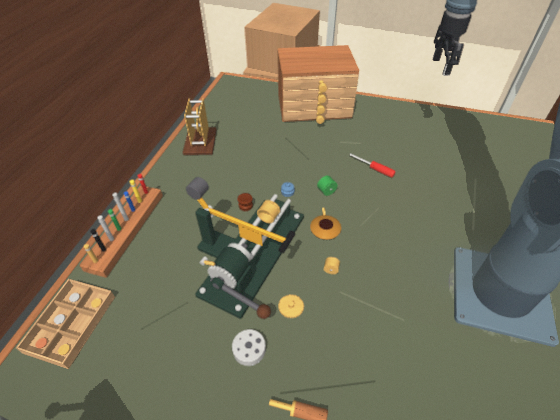

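View pics/top0.png

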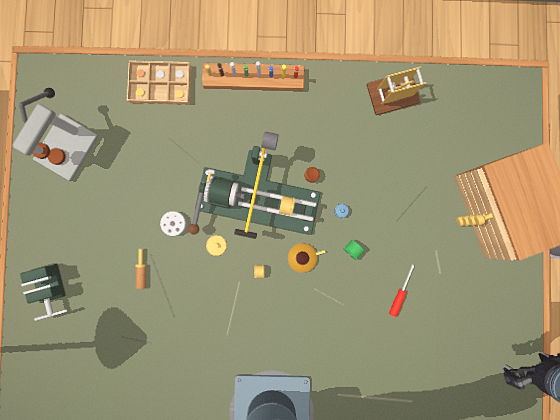

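```bash
python3 - <<'E'
import cv2
a=cv2.imread("pics/top0.png")[120:260,180:360]; cv2.imwrite("pics/topz.png",cv2.resize(a,None,fx=4.4,fy=4.25,interpolation=2))
a=cv2.imread("pics/side0.png")[170:330,180:350]; cv2.imwrite("pics/sidez.png",cv2.resize(a,None,fx=4,fy=3.75,interpolation=2)[:600])
E
```

```text
(no output)
```

View pics/topz.png

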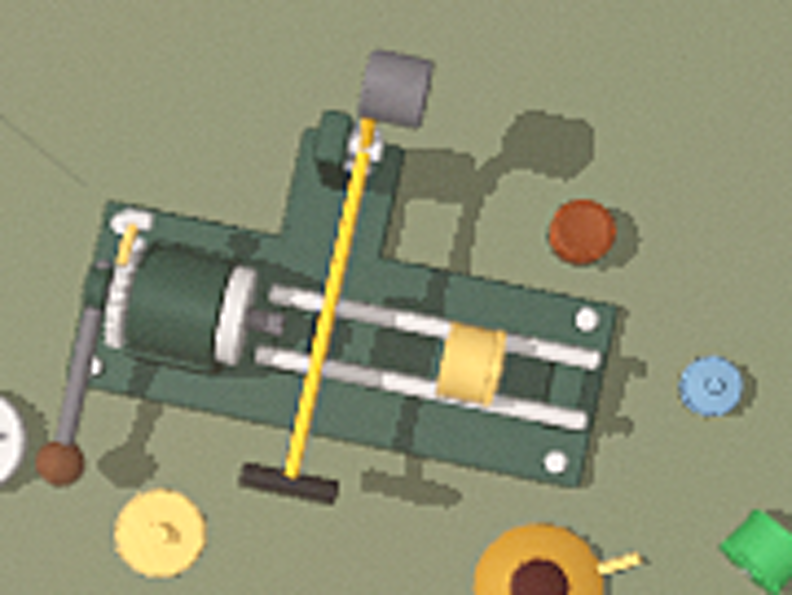

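View pics/sidez.png

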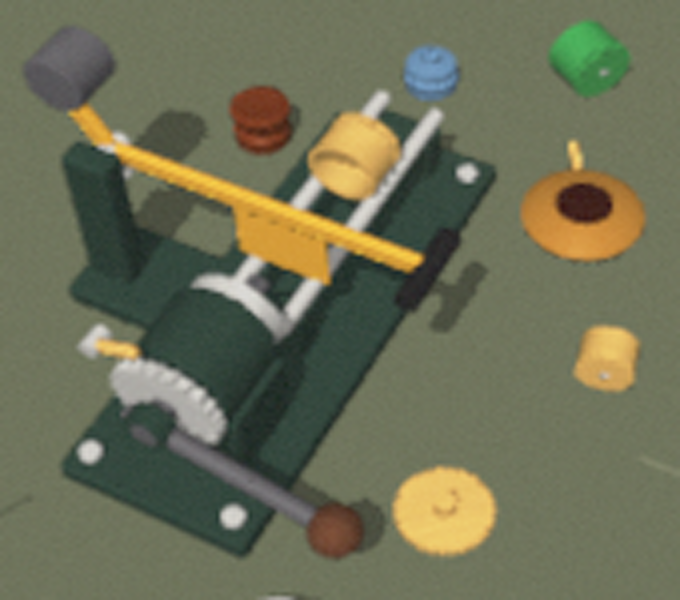

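```bash
cat > h.py <<'E'
import numpy as np,cv2
from scipy.spatial.transform import Rotation as R
from scipy.optimize import least_squares
C={"side":(386.07934065,280.85301135,207.17603787,-0.008458817,[375.19356687,605.37006823,839.05280614],[0.15698394,-1.03251922,-2.68152723]),
"top":(483.53368441,275.6570984,207.30551794,-0.03141291829,[519.71238635,8.34595427,1428.67884327],[0.03852229,-0.04666332,-1.54519392])}
def proj(n,p):
    f,cx,cy,k,t,r=C[n]; q=(np.atleast_2d(p)-t)@R.from_rotvec(r).as_matrix()
    u=q[:,0]/-q[:,2]; v=-q[:,1]/-q[:,2]; s=1+k*(u*u+v*v)
    return np.c_[cx+f*u*s,cy+f*v*s]
def inter(n,px,z):
    return least_squares(lambda a:(proj(n,[[a[0],a[1],z]])[0]-px),[550,0]).x
def W(p,w):
    c,s=np.cos(w[2]),np.sin(w[2]); p=np.atleast_2d(p).astype(float)
    return np.c_[w[0]+c*p[:,0]-s*p[:,1],w[1]+s*p[:,0]+c*p[:,1],p[:,2]]
E
python3 - <<'E'
from h import *
P=[("top",(-65,175,18),(73,386)),("top",(65,175,18),(108,200)),("top",(65,-175,18),(620,303)),("top",(-65,-175,18),(580,487)),
("top",(-118,158,60),(60,463)),("top",(-100,8,125),(289,483)),("top",(20.7,-165,68),(600,360)),("top",(-20.7,-165,68),(586,420)),
("side",(-65,175,18),(243,555)),("side",(65,175,18),(64,468)),("side",(-65,-175,18),(496,172)),("side",(-118,158,60),(335,529)),("side",(-100,8,125),(428,269)),
("side",(20.7,-165,68),(384,93)),("side",(-20.7,-165,68),(438,110))]
px=np.array([[180+a/4.4,120+b/4.25] if n=="top" else [180+a/4,170+b/3.75] for n,_,(a,b) in P])
def res(w): return np.array([proj(n,W(p,w))[0] for n,p,_ in P])-px
s=least_squares(lambda w:res(w).ravel(),[600,0,-.2],loss="soft_l1",x_scale=[100,100,1]);w=s.x
print(w);print(np.c_[res(w)].round(1))
np.save("w.npy",w)
for k,p in dict(end=(0,-165,68),fb=(-100,8,125),hinge=(120,8,125),nose=(0,60,85),ball=(-118,158,60)).items(): print(k,W(p,w).round(1))
for n,i in(("top",0),):
  # barrel closed end centre: find y best
  for y in range(-130,-40,10): print(y,proj("top",W((0,y,110),w))[0].round(1),proj("side",W((0,y,110),w))[0].round(1))
E
```

```text
[ 6.14158873e+02  5.65773018e+01 -1.82912548e-01]
[[-2.7 -0.6]
 [-1.1 -0.1]
 [-0.7  0.2]
 [-0.6  0.4]
 [-0.3  0.1]
 [-0.5  0.2]
 [-1.1 -0.1]
 [-0.8  0.1]
 [ 0.5 -2.1]
 [-1.5 -1.6]
 [ 0.7 -2.8]
 [ 0.7 -0.3]
 [ 0.5 -0.9]
 [-0.2 -1.4]
 [-0.3 -1.2]]
end [[ 584.1 -105.7   68. ]]
fb [[517.3  82.6 125. ]]
hinge [[733.6  42.6 125. ]]
nose [[625.1 115.6  85. ]]
ball [[526.9 233.4  60. ]]
-130 [302.6 208.4] [276.5 193.3]
-120 [299.  207.6] [274.7 195.7]
-110 [295.4 206.9] [273.  198.2]
-100 [291.8 206.1] [271.2 200.7]
-90 [288.3 205.4] [269.4 203.3]
-80 [284.7 204.6] [267.5 205.8]
-70 [281.1 203.9] [265.7 208.4]
-60 [277.5 203.1] [263.8 211.1]
-50 [273.9 202.3] [261.9 213.7]
```

```bash
cat >> h.py <<'E'
from scipy.spatial.transform import Slerp
def tool(w,a,roll=0):  # tilt a deg toward winder +x ; x=winder y
    c,s=np.cos(w[2]),np.sin(w[2]); wx=np.array([c,s,0]); wy=np.array([-s,c,0])
    M=np.c_[wy,wx,[0,0,-1]]
    return R.from_matrix(M)*R.from_euler('x',-a,degrees=True)
def plan(p1,r1,n,p0=None,r0=None):
    from workcell import sensors
    s=sensors.sense()
    if p0 is None: p0=s["tool_pos"]
    if r0 is None: r0=R.from_rotvec(s["tool_rot"])
    p0=np.array(p0);p1=np.array(p1).ravel()
    d=(r0.inv()*r1).as_rotvec(degrees=True)
    r=r0
    print("dist",np.linalg.norm(p1-p0),"rot",d.round(1))
    for i in range(n):
        print(r.inv().apply((p1-p0)/n/1000).round(4).tolist(),(d/n).round(2).tolist())
        r=r*R.from_rotvec(d/n,degrees=True)
    return p1,r1
E
python3 - <<'E'
from h import *
w=np.load("w.npy"); r0=R.from_rotvec([-3.0928,-.5419,0])
p,r=plan([440,-250,255],r0,8)
print(W((-160,8,160),w)); p,r=plan(W((-160,8,160),w),tool(w,30),9,p,r)
E
```

```text
dist 422.18833178740084 rot [ 0.  0. -0.]
[0.0411, -0.0331, 0.0001] [0.0, 0.0, -0.0]
[0.0411, -0.0331, 0.0001] [0.0, 0.0, -0.0]
[0.0411, -0.0331, 0.0001] [0.0, 0.0, -0.0]
[0.0411, -0.0331, 0.0001] [0.0, 0.0, -0.0]
[0.0411, -0.0331, 0.0001] [0.0, 0.0, -0.0]
[0.0411, -0.0331, 0.0001] [0.0, 0.0, -0.0]
[0.0411, -0.0331, 0.0001] [0.0, 0.0, -0.0]
[0.0411, -0.0331, 0.0001] [0.0, 0.0, -0.0]
[[458.28313364  93.54693484 160.        ]]
dist 356.90862894457797 rot [-27.3  15.5 -58.2]
[0.0149, -0.0352, 0.0106] [-3.03, 1.73, -6.47]
[0.0185, -0.0338, 0.0093] [-3.03, 1.73, -6.47]
[0.0219, -0.032, 0.0082] [-3.03, 1.73, -6.47]
[0.0252, -0.0297, 0.0072] [-3.03, 1.73, -6.47]
[0.0282, -0.0271, 0.0065] [-3.03, 1.73, -6.47]
[0.0309, -0.0241, 0.0061] [-3.03, 1.73, -6.47]
[0.0333, -0.0208, 0.0058] [-3.03, 1.73, -6.47]
[0.0352, -0.0172, 0.0059] [-3.03, 1.73, -6.47]
[0.0368, -0.0134, 0.0062] [-3.03, 1.73, -6.47]
```

```bash
python3 -m creep '[[[0.041,-0.033,0],[0,0,0],0],[[0.041,-0.033,0],[0,0,0],0],[[0.041,-0.033,0],[0,0,0],0],[[0.041,-0.033,0],[0,0,0],0],[[0.041,-0.033,0],[0,0,0],0]]' 20
```

```text
clock: 0.72
tool_pos: [358.2, -384.7, 256.1]
tool_rot: [-3.094, -0.542, 0.0]
wrist_force: [0.9, 0.1, 0.2]
width: -0.002
```

```bash
python3 - <<'E'
from h import *
w=np.load("w.npy")
p,r=plan([440,-60,220],tool(w,0),7)
p,r=plan(W((-160,8,160),w),tool(w,30),5,p,r)
E
```

```text
dist 336.8175026947204 rot [ -0.   -0.  -59.7]
[0.0268, -0.0397, 0.0052] [-0.0, -0.0, -8.52]
[0.0323, -0.0353, 0.0052] [-0.0, -0.0, -8.52]
[0.0372, -0.0301, 0.0052] [-0.0, -0.0, -8.52]
[0.0413, -0.0242, 0.0052] [-0.0, -0.0, -8.52]
[0.0444, -0.0178, 0.0052] [-0.0, -0.0, -8.52]
[0.0465, -0.0111, 0.0052] [-0.0, -0.0, -8.52]
[0.0477, -0.0041, 0.0052] [-0.0, -0.0, -8.52]
dist 165.8642040196212 rot [-30.   0.   0.]
[0.0309, -0.002, 0.012] [-6.0, 0.0, 0.0]
[0.0309, -0.0032, 0.0117] [-6.0, 0.0, 0.0]
[0.0309, -0.0044, 0.0113] [-6.0, 0.0, 0.0]
[0.0309, -0.0056, 0.0108] [-6.0, 0.0, 0.0]
[0.0309, -0.0067, 0.0102] [-6.0, 0.0, 0.0]
```

```bash
python3 -m creep '[[[0.027,-0.040,0.005],[0,0,-8.5],0],[[0.032,-0.035,0.005],[0,0,-8.5],0],[[0.037,-0.030,0.005],[0,0,-8.5],0],[[0.041,-0.024,0.005],[0,0,-8.5],0],[[0.044,-0.018,0.005],[0,0,-8.5],0]]' && python3 -m creep '[[[0.046,-0.011,0.005],[0,0,-8.5],0],[[0.048,-0.004,0.005],[0,0,-8.5],0],[[0,0,0],[0,0,0],0]]'
python3 - <<'E'
from h import *
w=np.load("w.npy")
plan(W((-160,8,160),w),tool(w,30),5)
from workcell import sensors
print(sensors.sense()["joints"])
E
```

```text
clock: 1.35
tool_pos: [415.7, -153.8, 231.1]
tool_rot: [2.684, 1.633, -0.0]
wrist_force: [0.9, 0.9, -0.9]
width: 0.0
clock: 1.72
tool_pos: [439.6, -59.0, 221.0]
tool_rot: [-2.409, -2.014, -0.002]
wrist_force: [-0.4, -0.8, 0.6]
width: -0.001
dist 165.37577392740582 rot [-30.   -0.2   0.3]
[0.0307, -0.0017, 0.0123] [-6.01, -0.03, 0.05]
[0.0307, -0.003, 0.012] [-6.01, -0.03, 0.05]
[0.0307, -0.0043, 0.0116] [-6.01, -0.03, 0.05]
[0.0307, -0.0055, 0.0111] [-6.01, -0.03, 0.05]
[0.0307, -0.0066, 0.0104] [-6.01, -0.03, 0.05]
[ 0.43313629  0.27065168 -0.45911155  2.07299427  0.15872605  0.83124171
 -0.29680111]
```

```bash
python3 -m creep '[[[0.031,-0.002,0.012],[-6,0,0],0],[[0.031,-0.003,0.012],[-6,0,0],0],[[0.031,-0.004,0.0115],[-6,0,0],0],[[0.031,-0.0055,0.011],[-6,0,0],0],[[0.031,-0.0065,0.0105],[-6,0,0],0]]' && python3 -m creep '[[[0,0,0],[0,0,0],0]]'
python3 - <<'E'
from h import *
w=np.load("w.npy")
plan(W((-147,8,122),w),tool(w,30),2)
from workcell import sensors,cams
print(sensors.sense()["joints"])
d=cams.read_camera("side"); cv2.imwrite("pics/side1.png",cv2.resize(d["color"][120:320,180:400,::-1],None,fx=3,fy=3))
E
```

```text
clock: 2.35
tool_pos: [456.4, 47.2, 172.9]
tool_rot: [2.154, 1.767, 0.337]
wrist_force: [1.0, -0.7, 0.5]
width: -0.0
clock: 2.48
tool_pos: [455.7, 47.9, 172.5]
tool_rot: [2.152, 1.774, 0.334]
wrist_force: [-0.7, -0.1, -0.7]
width: -0.003
dist 68.23695694478945 rot [-6.6  1.9 -0. ]
[0.0234, -0.0068, 0.0239] [-3.32, 0.94, -0.02]
[0.0231, -0.0081, 0.0238] [-3.32, 0.94, -0.02]
[-0.15225789  0.23740591 -0.23366164  2.36328044  0.96830803  0.35789551
 -1.44972002]
```

View pics/side1.png

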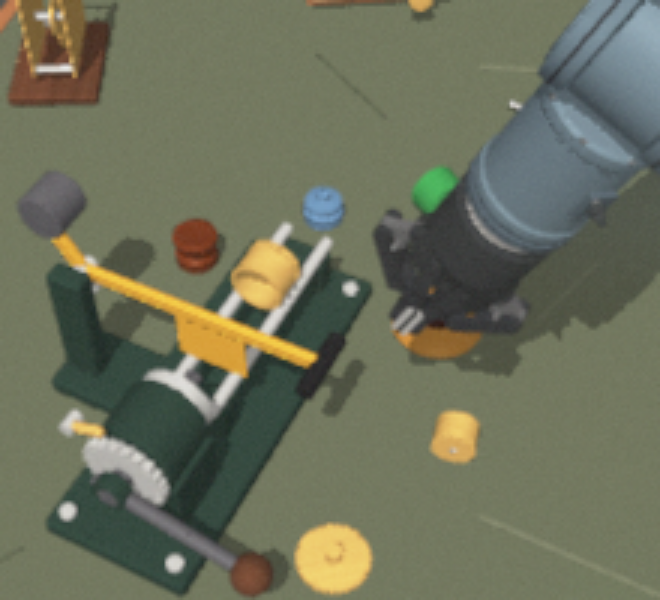

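```bash
python3 -m creep '[[[0.016,-0.004,0.016],[-1,0.6,0],0],[[0.016,-0.004,0.016],[-1,0.6,0],0],[[0.016,-0.005,0.016],[0,0.6,0],0],[[0,0,0],[0,0,0],0]]'
python3 - <<'E'
from h import *
w=np.load("w.npy")
plan(W((-147,8,122),w),tool(w,30),2)
from workcell import sensors,cams
print(sensors.sense()["joints"])
E
```

```text
clock: 3.02
tool_pos: [474.1, 91.3, 122.7]
tool_rot: [2.136, 1.768, 0.398]
wrist_force: [0.2, -0.1, -0.5]
width: 0.001
dist 3.07933412637514 rot [-4.6  0.2 -0.3]
[-0.0003, -0.0015, -0.0003] [-2.31, 0.08, -0.14]
[-0.0003, -0.0015, -0.0004] [-2.31, 0.08, -0.14]
[-0.33650773  0.38924945 -0.13035649  2.35941819  1.48041228  0.30861915
 -2.05516412]
```

```bash
python3 - <<'E'
from h import *
a=np.radians(25.4); n=np.array([np.cos(a),np.sin(a)]);d=np.array([np.sin(a),-np.cos(a)])
q=np.array([-144.5,122.7])
for t in np.arange(0,1.16,.1):
    b=np.array([120-220*np.cos(t),125+220*np.sin(t)])-22*n-10*d
    e=b-q;q=b;print(t.round(2),b.round(),(e@n).round(1),(e@d).round(1))
E
python3 -m creep '[[[0,0.008,0],[0,0,0],0],[[0,0.008,-0.004],[0,0,0],0],[[0,0,0],[0,0,0],0]]'
```

```text
0.0 [-124.  125.] 19.2 7.0
0.1 [-123.  147.] 10.4 -19.4
0.2 [-120.  168.] 12.3 -18.2
0.3 [-114.  190.] 14.1 -16.9
0.4 [-107.  210.] 15.7 -15.4
0.5 [-97. 230.] 17.1 -13.8
0.6 [-86. 249.] 18.4 -12.0
0.7 [-72. 266.] 19.5 -10.1
0.8 [-57. 282.] 20.4 -8.1
0.9 [-41. 297.] 21.1 -6.0
1.0 [-23. 310.] 21.6 -3.9
1.1 [ -4. 321.] 21.9 -1.7
clock: 3.4
tool_pos: [487.2, 88.1, 135.0]
tool_rot: [2.137, 1.763, 0.402]
wrist_force: [0.1, -0.4, 0.6]
width: -0.0
```

```bash
python3 -m creep '[[[0,-0.003,0.012],[0,0,0],0],[[0,0.006,0],[0,0,0],0],[[0,0,0],[0,0,0],0]]'
python3 - <<'E'
from workcell import cams
import cv2
d=cams.read_camera("side"); cv2.imwrite("pics/side2.png",cv2.resize(d["color"][120:320,180:400,::-1],None,fx=3,fy=3))
E
```

```text
clock: 3.78
tool_pos: [494.1, 87.4, 124.4]
tool_rot: [2.137, 1.765, 0.4]
wrist_force: [-0.1, 0.8, -0.4]
width: 0.001
```

View pics/side2.png

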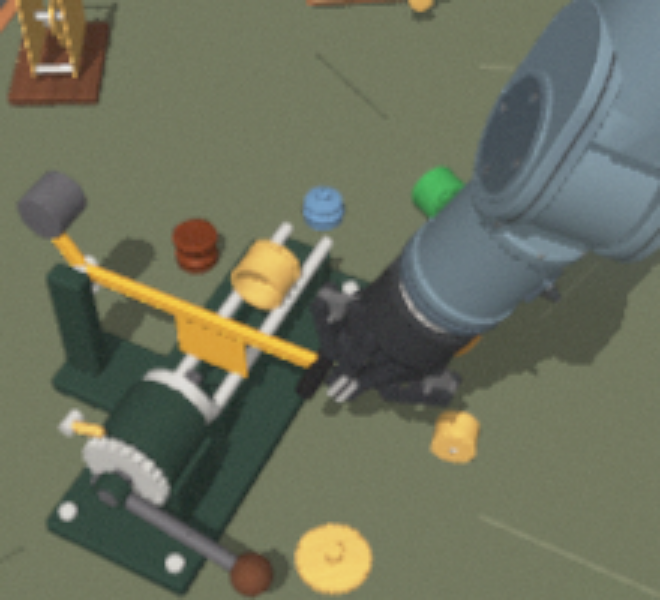

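```bash
python3 -m creep '[[[0,0.008,-0.010],[0,0,0],0],[[0,0.006,-0.010],[0,0,0],0],[[0,0.006,-0.009],[0,0,0],0],[[0,0.006,-0.009],[0,0,0],0]]'
python3 - <<'E'
from workcell import cams
import cv2
d=cams.read_camera("side"); cv2.imwrite("pics/side3.png",cv2.resize(d["color"][120:320,180:400,::-1],None,fx=3,fy=3))
E
```

```text
clock: 4.32
tool_pos: [497.2, 86.7, 168.1]
tool_rot: [2.138, 1.772, 0.394]
wrist_force: [-8.5, 1.8, 0.7]
width: -0.001
```

View pics/side3.png

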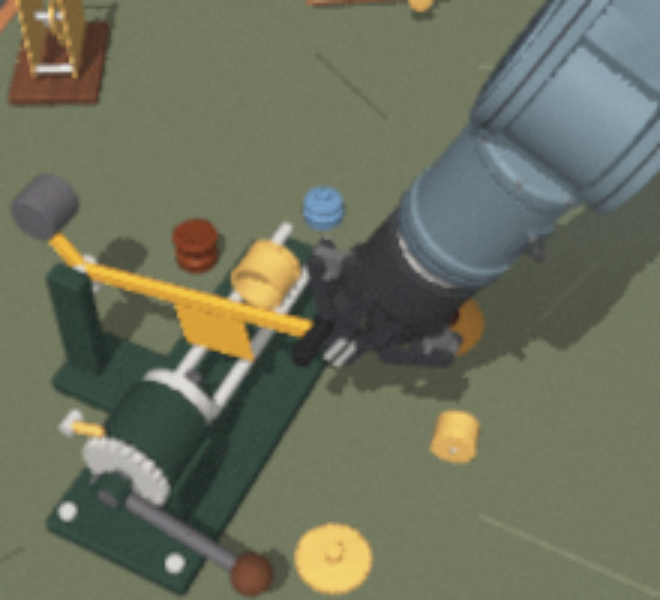

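```bash
python3 -m creep '[[[0,0.0075,-0.0085],[0,0,0],0],[[0,0.0075,-0.0085],[0,0,0],0],[[0,0.008,-0.0075],[0,0,0],0],[[0,0.008,-0.0075],[0,0,0],0],[[0,0.009,-0.007],[0,0,0],0]]' && python3 -m creep '[[[0,0.009,-0.007],[0,0,0],0],[[0,0.0095,-0.006],[0,0,0],0],[[0,0.0095,-0.006],[0,0,0],0]]'
python3 - <<'E'
from workcell import cams
import cv2
d=cams.read_camera("side"); cv2.imwrite("pics/side4.png",cv2.resize(d["color"][120:320,180:400,::-1],None,fx=3,fy=3))
E
```

```text
clock: 5.0
tool_pos: [512.9, 83.6, 218.7]
tool_rot: [2.139, 1.775, 0.387]
wrist_force: [-30.6, 5.8, 12.4]
width: -0.0
clock: 5.38
tool_pos: [529.0, 80.8, 247.9]
tool_rot: [2.139, 1.776, 0.385]
wrist_force: [-4.4, 1.1, 0.9]
width: 0.001
```

View pics/side4.png

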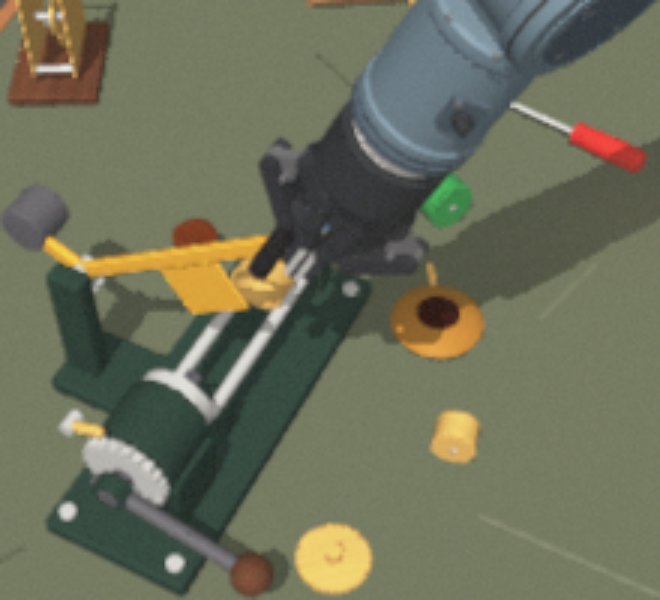

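```bash
python3 -m creep '[[[0,0.0095,-0.006],[0,0,0],0],[[0,0.0095,-0.005],[0,0,0],0],[[0,0.0095,-0.005],[0,0,0],0],[[0,0.010,-0.0045],[0,0,0],0]]' && python3 -m creep '[[[0,0.010,-0.004],[0,0,0],0],[[0,0.0105,-0.003],[0,0,0],0],[[0,0.0105,-0.003],[0,0,0],0]]'
python3 - <<'E'
from workcell import cams
import cv2
d=cams.read_camera("side"); cv2.imwrite("pics/side5.png",cv2.resize(d["color"][120:320,180:400,::-1],None,fx=3,fy=3))
E
```

```text
clock: 5.92
tool_pos: [562.6, 74.8, 286.7]
tool_rot: [2.136, 1.767, 0.4]
wrist_force: [0.4, -0.0, -0.3]
width: 0.002
clock: 6.3
tool_pos: [586.1, 70.6, 309.1]
tool_rot: [2.136, 1.768, 0.401]
wrist_force: [-0.1, 0.6, 0.2]
width: 0.002
```

View pics/side5.png

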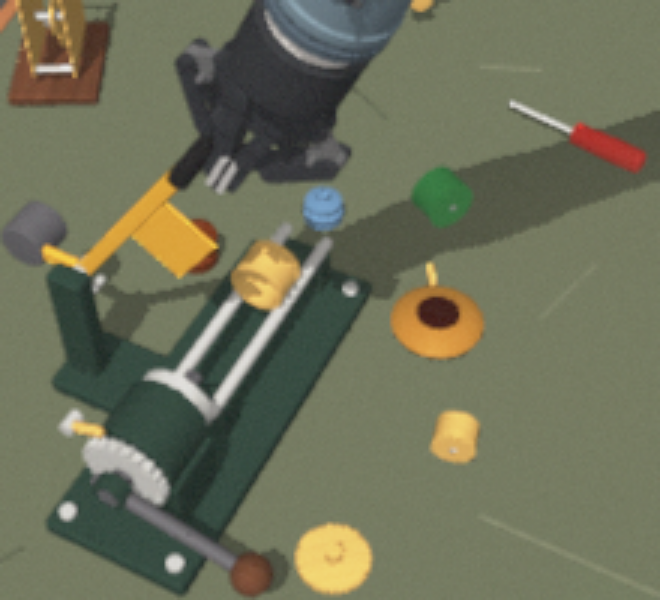

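```bash
python3 -m creep '[[[0,0.012,-0.002],[0,0,0],0],[[0,0.012,-0.001],[0,0,0],0],[[0,0.008,0],[0,0,0],0],[[0,0,0],[0,0,0],0]]'
python3 - <<'E'
from workcell import cams
import cv2
d=cams.read_camera("side"); cv2.imwrite("pics/side6.png",cv2.resize(d["color"][120:320,180:400,::-1],None,fx=3,fy=3))
E
```

```text
clock: 6.85
tool_pos: [613.2, 65.3, 325.2]
tool_rot: [2.136, 1.767, 0.401]
wrist_force: [-1.1, -0.3, 0.3]
width: 0.0
```

View pics/side6.png

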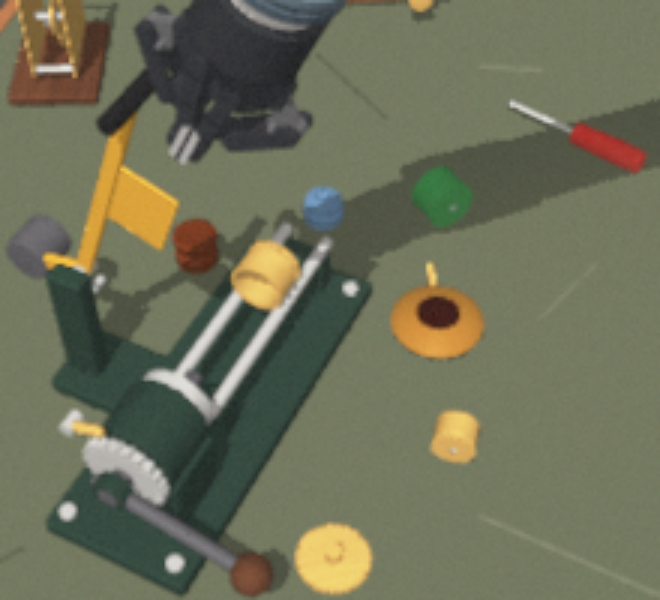

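```bash
python3 -m creep '[[[0,-0.025,0],[0,0,0],0],[[-0.02,-0.02,0],[0,0,0],0]]'
python3 - <<'E'
from h import *
w=np.load("w.npy")
plan(W((0,-135,170),w),tool(w,0),6)
E
```

```text
clock: 7.15
tool_pos: [567.9, 55.2, 305.0]
tool_rot: [2.134, 1.772, 0.401]
wrist_force: [-0.0, -0.5, 0.1]
width: 0.007
dist 189.6368089608033 rot [25.4 -0.1 -0.1]
[-0.0209, -0.0028, 0.0235] [4.24, -0.01, -0.02]
[-0.0209, -0.0011, 0.0237] [4.24, -0.01, -0.02]
[-0.0209, 0.0007, 0.0237] [4.24, -0.01, -0.02]
[-0.0209, 0.0024, 0.0236] [4.24, -0.01, -0.02]
[-0.0209, 0.0042, 0.0234] [4.24, -0.01, -0.02]
[-0.0209, 0.0059, 0.023] [4.24, -0.01, -0.02]
```

```bash
python3 -m creep '[[[-0.025,-0.003,0.018],[4.2,0,0],0],[[-0.025,-0.001,0.018],[4.2,0,0],0],[[-0.025,0.001,0.020],[4.2,0,0],0],[[-0.025,0.0025,0.023],[4.2,0,0],0],[[-0.025,0.004,0.024],[4.2,0,0],0]]' && python3 -m creep '[[[0,0.006,0.023],[4.2,0,0],0],[[0,0,0],[0,0,0],0]]'
python3 - <<'E'
from h import *
w=np.load("w.npy")
plan(W((0,-135,130),w),tool(w,0),1)
from workcell import cams
d=cams.read_camera("side"); cv2.imwrite("pics/side7.png",cv2.resize(d["color"][120:320,180:400,::-1],None,fx=3,fy=3))
d=cams.read_camera("top"); cv2.imwrite("pics/top7.png",cv2.resize(d["color"][110:270,180:380,::-1],None,fx=3.7,fy=3.7))
E
```

```text
clock: 7.78
tool_pos: [577.4, -75.9, 206.4]
tool_rot: [2.375, 1.966, 0.076]
wrist_force: [0.5, -0.3, 0.3]
width: -0.002
clock: 8.02
tool_pos: [584.8, -76.9, 182.5]
tool_rot: [2.421, 2.002, 0.003]
wrist_force: [-0.0, 0.7, -0.0]
width: -0.002
dist 52.732753975241344 rot [ 0.1 -0.1 -0.3]
[0.0015, 0.0046, 0.0525] [0.06, -0.08, -0.32]
```

View pics/side7.png

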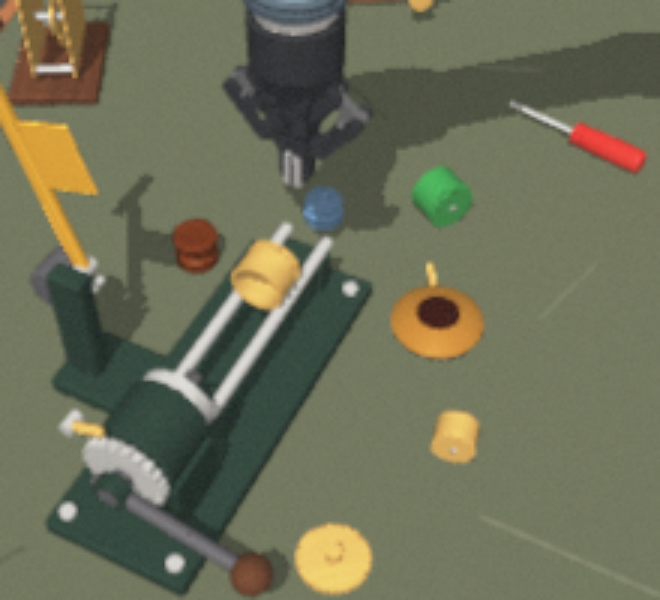

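View pics/top7.png

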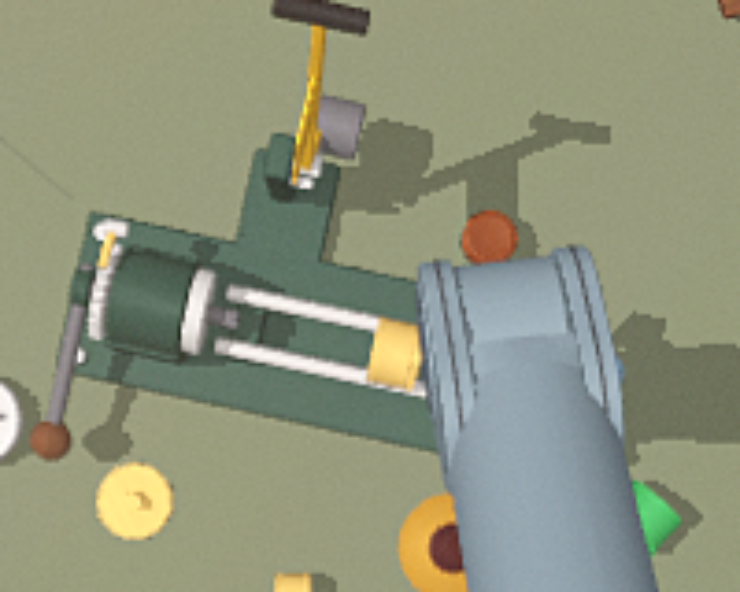

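```bash
python3 -m creep '[[[0,0.004,0.026],[0,0,0],0],[[0,0,0.026],[0,0,0],0],[[0,0,0.018],[0,0,0],0],[[0,0,0.011],[0,0,0],0],[[0,0,0],[0,0,0],0]]'
python3 - <<'E'
from h import *
w=np.load("w.npy")
plan(W((0,-135,100),w),tool(w,0),1)
from workcell import cams
d=cams.read_camera("side"); cv2.imwrite("pics/side8.png",cv2.resize(d["color"][140:300,180:380,::-1],None,fx=3.7,fy=3.7))
E
```

```text
clock: 8.75
tool_pos: [589.3, -77.3, 103.5]
tool_rot: [2.418, 2.002, 0.005]
wrist_force: [0.4, -0.4, -0.4]
width: -0.001
dist 3.7097432408563638 rot [ 0.2 -0.1 -0.3]
[0.0011, 0.0001, 0.0035] [0.24, -0.06, -0.26]
```

View pics/side8.png

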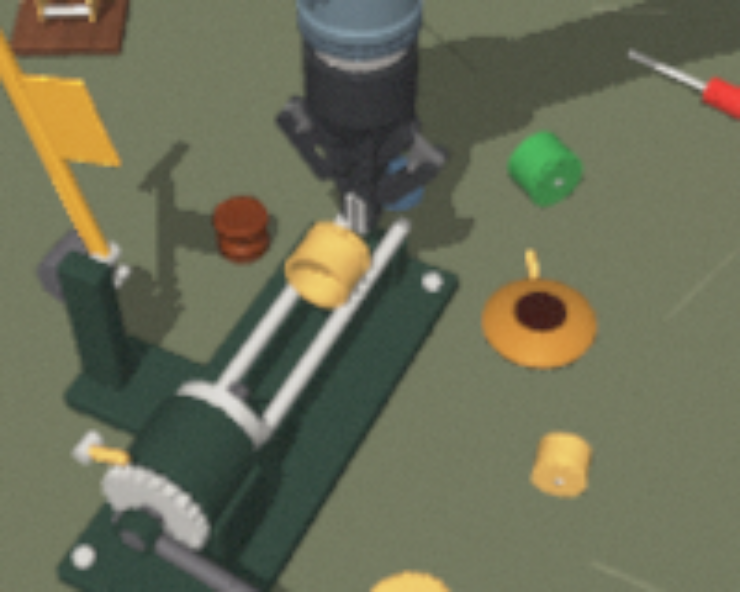

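```bash
python3 -m creep '[[[0.008,0,0.002],[0,0,0],0],[[0.007,0,0],[0,0,0],0],[[0.006,0,0],[0,0,0],0],[[0.006,0,0],[0,0,0],0],[[0.006,0,0],[0,0,0],0]]' && python3 -m creep '[[[0.006,0,0],[0,0,0],0],[[0.006,0,0],[0,0,0],0],[[0.006,0,0],[0,0,0],0],[[0.006,0,0],[0,0,0],0],[[0.006,0,0],[0,0,0],0]]'
python3 - <<'E'
from h import *
w=np.load("w.npy")
plan(W((0,13,100),w),tool(w,0),1)
from workcell import cams
d=cams.read_camera("side"); cv2.imwrite("pics/side9.png",cv2.resize(d["color"][140:300,180:380,::-1],None,fx=3.7,fy=3.7))
E
```

```text
clock: 9.43
tool_pos: [595.2, -48.5, 102.1]
tool_rot: [2.418, 1.997, -0.001]
wrist_force: [-3.3, -8.9, 6.5]
width: 0.0
clock: 10.05
tool_pos: [600.6, -19.3, 102.1]
tool_rot: [2.418, 1.997, -0.002]
wrist_force: [-3.7, -8.7, 6.6]
width: 0.001
dist 90.13108248814729 rot [ 0.2  0.3 -0.4]
[0.0901, -0.0012, 0.0017] [0.2, 0.25, -0.43]
```

View pics/side9.png

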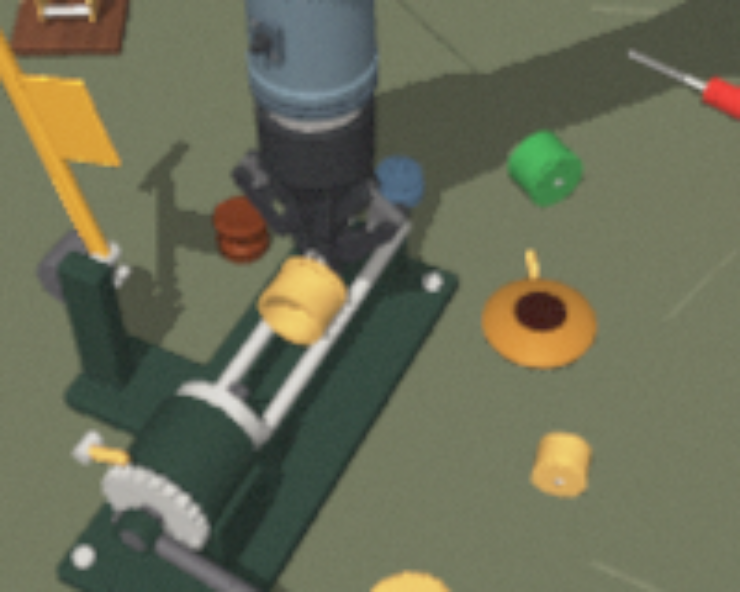

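```bash
python3 -m creep '[[[0.004,0,-0.004],[0,0,0],0],[[0.005,0,-0.002],[0,0,0],0],[[0.006,0,0],[0,0,0],0]]' 
```

```text
clock: 10.48
tool_pos: [604.2, -0.4, 107.9]
tool_rot: [2.417, 2.002, 0.006]
wrist_force: [0.2, -1.7, -1.0]
width: 0.003
```

```bash
python3 -m creep '[[[0.006,0,0],[0,0,0],0],[[0.006,0,0],[0,0,0],0],[[0.006,0,0],[0,0,0],0],[[0.006,0,0],[0,0,0],0],[[0.006,0,0],[0,0,0],0]]' && python3 -m creep '[[[0.006,0,0],[0,0,0],0],[[0.006,0,0],[0,0,0],0],[[0.005,0,0],[0,0,0],0],[[0.004,0,0],[0,0,0],0]]'
python3 - <<'E'
from h import *
w=np.load("w.npy")
plan(W((0,13,108),w),tool(w,0),1)
from workcell import cams
d=cams.read_camera("side"); cv2.imwrite("pics/side10.png",cv2.resize(d["color"][140:300,180:380,::-1],None,fx=3.7,fy=3.7))
E
```

```text
clock: 11.1
tool_pos: [609.7, 29.1, 107.7]
tool_rot: [2.418, 2.002, 0.006]
wrist_force: [-1.0, -2.0, 0.0]
width: -0.001
clock: 11.6
tool_pos: [613.6, 49.6, 107.8]
tool_rot: [2.418, 2.002, 0.006]
wrist_force: [-0.2, -2.6, 0.9]
width: 0.002
dist 19.945842498900443 rot [ 0.3 -0.1 -0.3]
[0.0199, -0.0009, -0.0002] [0.25, -0.06, -0.27]
```

View pics/side10.png

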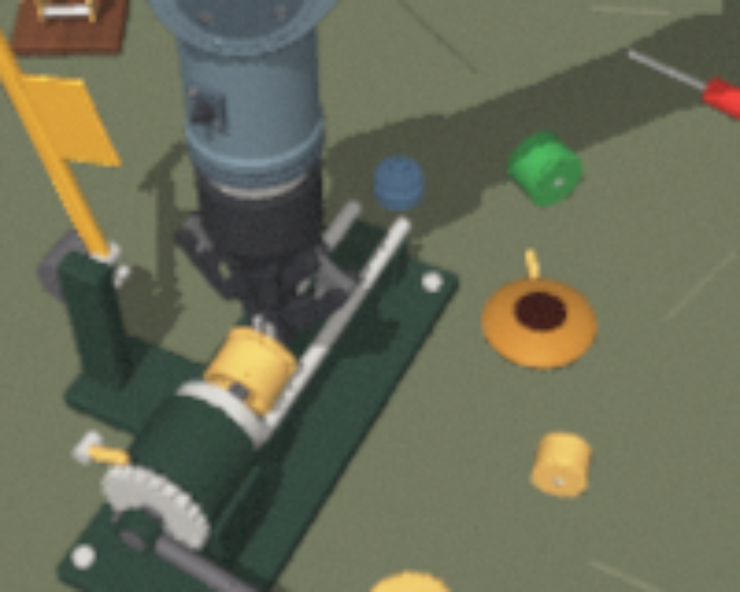

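Close to the disc; ~17–20 mm to go. Push on in small steps until the force rises.

```bash
python3 -m creep '[[[0.004,0,0],[0,0,0],0],[[0.004,0,0],[0,0,0],0],[[0.003,0,0],[0,0,0],0]]' && python3 -m creep '[[[0.003,0,0],[0,0,0],0],[[0.002,0,0],[0,0,0],0]]'&& python3 -m creep '[[[0.002,0,0],[0,0,0],0]]'
```

```text
clock: 12.02
tool_pos: [615.7, 60.4, 107.7]
tool_rot: [2.418, 2.002, 0.006]
wrist_force: [-0.2, -2.1, -1.1]
width: -0.0
clock: 12.28
tool_pos: [616.7, 65.5, 107.8]
tool_rot: [2.418, 2.002, 0.006]
wrist_force: [-0.5, -1.3, 0.5]
width: -0.001
clock: 12.4
tool_pos: [617.0, 67.1, 107.8]
tool_rot: [2.418, 2.002, 0.006]
wrist_force: [-0.5, -1.9, 0.2]
width: 0.0
```

```bash
python3 -m creep '[[[0.002,0,0],[0,0,0],0],[[0.001,0,0],[0,0,0],0]]' && python3 -m creep '[[[0.001,0,0],[0,0,0],0],[[0.001,0,0],[0,0,0],0]]'
```

```text
clock: 12.65
tool_pos: [617.1, 67.8, 107.2]
tool_rot: [2.418, 1.999, 0.001]
wrist_force: [-0.5, -7.7, -1.5]
width: 0.001
clock: 12.9
tool_pos: [617.1, 68.1, 107.0]
tool_rot: [2.418, 1.998, -0.002]
wrist_force: [-1.3, -10.4, -1.3]
width: 0.001
```

```bash
python3 -m creep '[[[0.001,0,0],[0,0,0],0],[[0.001,0,0],[0,0,0],0],[[0,0,0],[0,0,0],0]]' && python3 -m creep '[[[-0.008,0,0],[0,0,0],0],[[-0.025,0,0],[0,0,0],0],[[-0.03,0,-0.02],[0,0,0],0],[[-0.03,0,-0.05],[0,0,0],0],[[-0.03,0,-0.05],[0,0,0],0]]' && python3 -m creep '[[[-0.04,-0.02,-0.04],[0,0,0],0],[[-0.04,-0.03,0],[0,0,0],0],[[-0.05,-0.03,0],[0,0,0],0],[[0,0,0],[0,0,0],0]]'
python3 - <<'E'
from h import *
w=np.load("w.npy")
from workcell import cams
d=cams.read_camera("side"); cv2.imwrite("pics/side11.png",cv2.resize(d["color"][140:300,180:380,::-1],None,fx=3.7,fy=3.7))
d=cams.read_camera("top"); cv2.imwrite("pics/top11.png",cv2.resize(d["color"][110:270,180:380,::-1],None,fx=3.7,fy=3.7))
for y in(24,60): print(proj("top",W((0,y,110),w))[0].round(1),((proj("top",W((0,y,110),w))[0]-[180,110])*3.7).round())
E
```

```text
clock: 13.28
tool_pos: [617.2, 68.4, 106.7]
tool_rot: [2.419, 1.996, -0.005]
wrist_force: [-1.2, -12.0, -1.1]
width: 0.004
clock: 13.9
tool_pos: [594.9, -46.7, 229.2]
tool_rot: [2.417, 2.003, 0.009]
wrist_force: [0.9, 0.6, 0.5]
width: 0.002
clock: 14.4
tool_pos: [489.4, -163.3, 267.5]
tool_rot: [2.423, 1.993, 0.004]
wrist_force: [-0.3, 1.3, 0.7]
width: -0.0
[247.5 196.8] [250. 321.]
[234.6 194. ] [202. 311.]
```

View pics/side11.png

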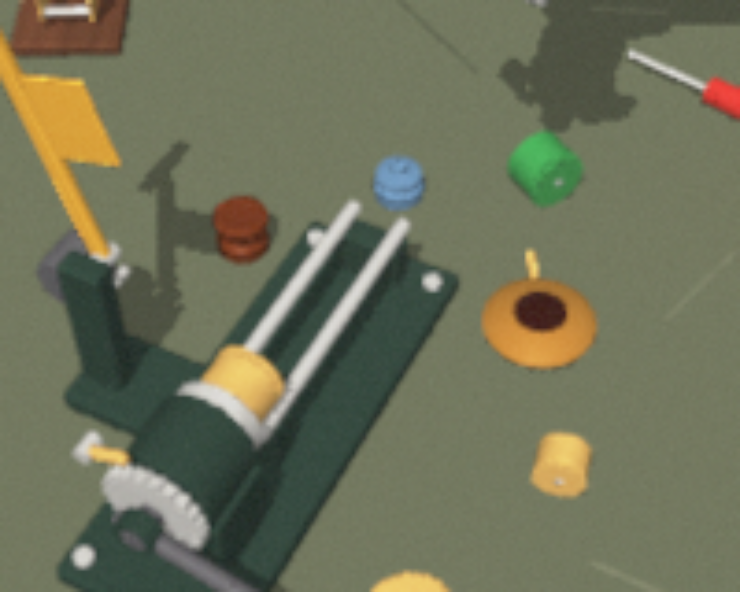

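View pics/top11.png

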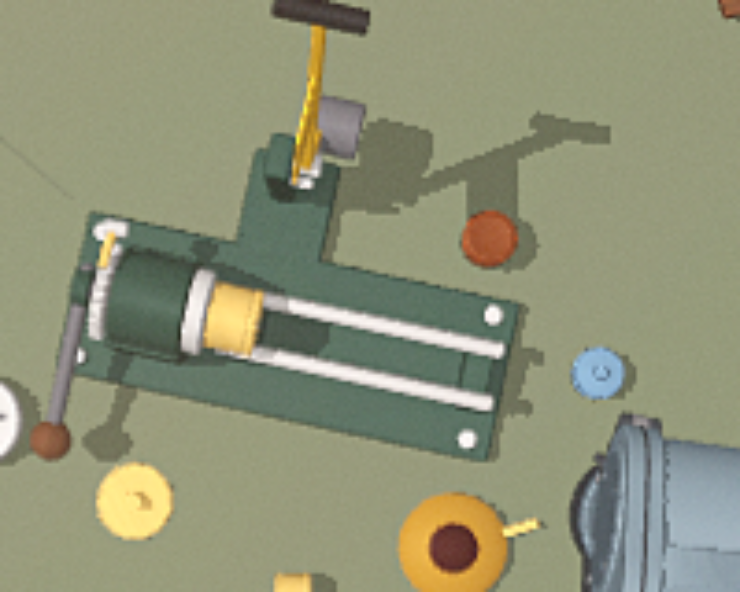

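```bash
python3 - <<'E'
import cv2,numpy as np
from workcell import cams,sensors
print(sensors.sense()["tool_pos"])
from h import *
w=np.load("w.npy")
o=[]
for n,(r,c) in dict(side=(215,215),top=(170,205)).items():
    im=cams.read_camera(n)["color"][:,:,::-1].copy()
    z=cv2.resize(im[r:r+60,c:c+60],None,fx=6.5,fy=6.5,interpolation=cv2.INTER_CUBIC)
    t=np.linspace(0,2*np.pi,40)
    for y,rad,col in((24,25,(255,0,0)),(60,25,(0,0,255)),(60,32,(0,255,0))):
        P=W(np.c_[rad*np.cos(t),0*t+y,85+rad*np.sin(t)],w)
        q=(proj(n,P)-[c,r]+.5)*6.5
        cv2.polylines(z,[q.astype(int).reshape(-1,1,2)],True,col,1)
    o.append(z)
cv2.imwrite("pics/fin.png",np.hstack(o))
E
```

```text
[ 492.36057571 -159.24023765  267.71588684]
```

View pics/fin.png

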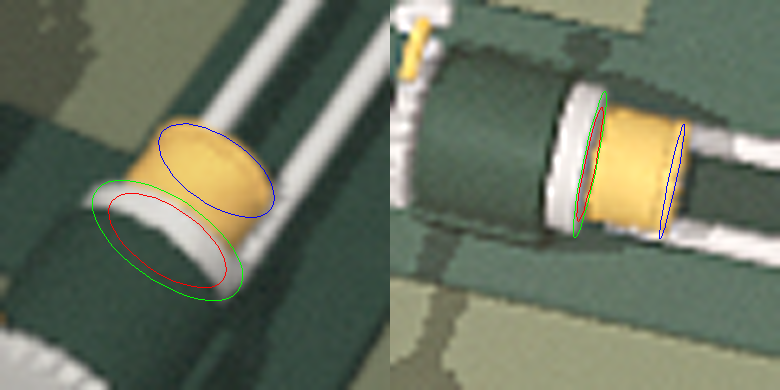

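```bash
python3 - <<'E'
import cv2,numpy as np
from workcell import cams
o=[]
for n,(r,c) in dict(side=(228,222),top=(180,225)).items():
    im=cams.read_camera(n)["color"][:,:,::-1].copy()
    o.append(cv2.resize(im[r:r+32,c:c+32],None,fx=12,fy=12,interpolation=0))
    if n=="top": 
        for k in range(190,201,2): print(k,im[k,228:256].sum(-1).tolist(), (im[k,228:256,2].astype(int)-im[k,228:256,0]).tolist())
cv2.imwrite("pics/fin2.png",np.hstack(o))
E
```

```text
190 [290, 261, 120, 749, 718, 692, 706, 644, 405, 410, 573, 594, 575, 567, 562, 553, 549, 542, 541, 527, 524, 587, 507, 510, 557, 556, 551, 545] [-6, -6, 2, 9, 10, 9, 10, 6, -2, 83, 132, 129, 130, 127, 126, 127, 126, 127, 123, 123, 121, 135, 134, 30, 7, 10, 9, 10]
192 [312, 199, 413, 750, 732, 712, 732, 483, 394, 602, 602, 598, 601, 598, 599, 593, 591, 579, 578, 533, 578, 590, 412, 488, 526, 545, 560, 576] [-5, -3, 7, 9, 10, 9, 8, -2, 51, 131, 128, 131, 129, 130, 128, 130, 131, 133, 132, 125, 128, 135, 117, 2, 8, 11, 11, 10]
194 [313, 145, 751, 743, 719, 731, 686, 391, 560, 605, 606, 607, 613, 614, 608, 612, 604, 605, 597, 576, 601, 537, 348, 158, 173, 206, 215, 219] [-7, 5, 9, 10, 10, 8, 5, -9, 124, 129, 126, 127, 123, 122, 126, 122, 127, 125, 130, 128, 129, 130, 84, 12, 0, 0, 2, 0]
196 [229, 276, 720, 716, 714, 740, 514, 341, 605, 612, 607, 612, 618, 617, 621, 622, 623, 618, 579, 636, 592, 473, 283, 158, 222, 240, 242, 237] [-2, 9, 12, 10, 8, 8, 1, 25, 130, 125, 126, 123, 120, 120, 119, 119, 118, 120, 136, 113, 133, 102, 31, 3, -5, -2, 1, 2]
198 [133, 634, 702, 694, 697, 732, 448, 388, 589, 597, 590, 594, 599, 604, 610, 611, 613, 619, 595, 630, 611, 447, 214, 183, 247, 248, 237, 244] [4, 10, 11, 11, 9, 7, -3, 83, 136, 131, 133, 131, 129, 127, 123, 124, 123, 121, 130, 117, 127, 60, 2, 4, -1, 3, 3, -1]
200 [97, 681, 678, 664, 674, 623, 391, 546, 579, 558, 557, 553, 572, 581, 599, 598, 602, 572, 543, 620, 438, 272, 150, 205, 251, 247, 241, 245] [8, 13, 10, 10, 10, 8, -7, 133, 134, 126, 127, 132, 128, 130, 128, 129, 126, 128, 126, 120, 118, 26, -1, 2, -1, 4, 0, 1]
```

View pics/fin2.png

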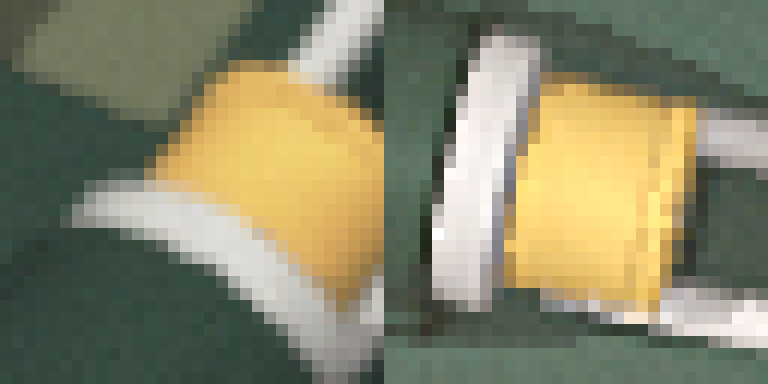

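```bash
python3 - <<'E'
from h import *
w=np.load("w.npy")
p,r=plan(W((0,-40,200),w),tool(w,0),4)
p,r=plan(W((0,-20,107),w),tool(w,0),4,p,r)
E
```

```text
dist 219.8274918800783 rot [ 0.3 -0.1 -0.1]
[0.0483, 0.0199, 0.017] [0.07, -0.03, -0.03]
[0.0483, 0.0199, 0.017] [0.07, -0.03, -0.03]
[0.0483, 0.02, 0.0169] [0.07, -0.03, -0.03]
[0.0483, 0.02, 0.0169] [0.07, -0.03, -0.03]
dist 95.12623192369179 rot [0. 0. 0.]
[0.005, -0.0, 0.0232] [0.0, 0.0, 0.0]
[0.005, -0.0, 0.0232] [0.0, 0.0, 0.0]
[0.005, -0.0, 0.0232] [0.0, 0.0, 0.0]
[0.005, -0.0, 0.0232] [0.0, 0.0, 0.0]
```

```bash
python3 -m creep '[[[0.048,0.02,0.017],[0,0,0],0],[[0.048,0.02,0.017],[0,0,0],0],[[0.048,0.02,0.017],[0,0,0],0],[[0.048,0.02,0.017],[0,0,0],0],[[0,0,0],[0,0,0],0]]' && python3 -m creep '[[[0.005,0,0.023],[0,0,0],0],[[0.005,0,0.023],[0,0,0],0],[[0.005,0,0.023],[0,0,0],0],[[0.005,0,0.02],[0,0,0],0],[[0,0,0],[0,0,0],0]]'
python3 - <<'E'
from h import *
w=np.load("w.npy")
p,r=plan(W((0,13,107),w),tool(w,0),1)
E
```

```text
clock: 15.32
tool_pos: [607.1, 20.9, 198.1]
tool_rot: [-2.41, -2.013, -0.008]
wrist_force: [-0.2, -1.0, 0.9]
width: -0.002
clock: 15.95
tool_pos: [609.5, 34.0, 109.3]
tool_rot: [2.418, 2.004, 0.002]
wrist_force: [0.0, 0.0, 0.5]
width: 0.004
dist 36.076735689516504 rot [ 0.1 -0.  -0.2]
[0.036, 0.0003, 0.0023] [0.09, -0.03, -0.22]
```

```bash
python3 -m creep '[[[0.009,0,0.001],[0,0,0],0],[[0.009,0,0.001],[0,0,0],0],[[0.008,0,0],[0,0,0],0],[[0.006,0,0],[0,0,0],0]]' && python3 -m creep '[[[0.003,0,0],[0,0,0],0],[[0.002,0,0],[0,0,0],0]]' && python3 -m creep '[[[0.002,0,0],[0,0,0],0],[[0.002,0,0],[0,0,0],0]]' && python3 -m creep '[[[0.002,0,0],[0,0,0],0],[[0.002,0,0],[0,0,0],0]]'
```

```text
clock: 16.45
tool_pos: [616.9, 66.0, 109.1]
tool_rot: [2.417, 2.002, 0.007]
wrist_force: [-0.8, 0.3, -0.1]
width: 0.0
clock: 16.7
tool_pos: [617.3, 67.5, 108.9]
tool_rot: [2.418, 1.999, 0.001]
wrist_force: [-3.5, -6.9, 6.5]
width: 0.001
clock: 16.95
tool_pos: [617.7, 69.2, 109.0]
tool_rot: [2.418, 1.996, -0.003]
wrist_force: [-4.3, -12.0, 6.2]
width: -0.005
clock: 17.2
tool_pos: [617.8, 69.5, 108.8]
tool_rot: [2.419, 1.992, -0.011]
wrist_force: [-7.6, -18.6, 13.6]
width: 0.001
```

```bash
python3 -m creep '[[[0,0,0],[0,0,0],0],[[-0.012,0,0],[0,0,0],0],[[-0.025,0,0],[0,0,0],0],[[-0.03,0,-0.02],[0,0,0],0],[[-0.03,0,-0.05],[0,0,0],0]]' && python3 -m creep '[[[-0.04,-0.02,-0.05],[0,0,0],0],[[-0.04,-0.03,-0.03],[0,0,0],0],[[-0.05,-0.03,0],[0,0,0],0],[[0,0,0],[0,0,0],0],[[0,0,0],[0,0,0],0]]'
python3 - <<'E'
import cv2,numpy as np
from workcell import cams
o=[]
for n,(r,c) in dict(side=(228,222),top=(180,225)).items():
    im=cams.read_camera(n)["color"][:,:,::-1].copy()
    cv2.imwrite(f"pics/{n}12.png",im)
    o.append(cv2.resize(im[r:r+32,c:c+32],None,fx=12,fy=12,interpolation=0))
    a=cv2.imread(f"pics/{n}11.png")
    if n=="top": 
        for k in range(190,201,2): print(k,im[k,228:256].sum(-1).tolist())
cv2.imwrite("pics/fin3.png",np.hstack(o))
E
```

```text
clock: 17.82
tool_pos: [598.7, -18.0, 177.2]
tool_rot: [-2.418, -2.004, -0.001]
wrist_force: [1.7, -0.1, 0.3]
width: 0.001
clock: 18.45
tool_pos: [499.7, -127.3, 254.9]
tool_rot: [2.418, 2.002, 0.008]
wrist_force: [0.2, 1.2, 0.5]
width: -0.002
190 [279, 258, 121, 749, 720, 699, 705, 638, 468, 428, 578, 583, 574, 569, 569, 556, 551, 542, 540, 514, 576, 577, 445, 562, 565, 558, 543, 547]
192 [315, 208, 404, 751, 733, 715, 727, 493, 485, 589, 606, 604, 605, 600, 588, 592, 594, 582, 554, 551, 582, 476, 449, 511, 524, 548, 566, 576]
194 [310, 140, 755, 737, 716, 727, 678, 472, 606, 601, 606, 610, 614, 613, 609, 612, 600, 610, 524, 586, 582, 383, 227, 153, 174, 197, 217, 223]
196 [225, 281, 716, 720, 714, 740, 517, 439, 607, 604, 609, 616, 618, 623, 622, 617, 625, 588, 601, 624, 538, 364, 239, 174, 239, 245, 230, 240]
198 [132, 643, 701, 691, 696, 726, 464, 410, 591, 593, 599, 598, 598, 604, 611, 616, 618, 546, 616, 606, 400, 261, 176, 197, 236, 236, 263, 236]
200 [109, 680, 674, 660, 676, 620, 446, 541, 564, 563, 565, 566, 583, 590, 591, 601, 600, 555, 586, 584, 375, 238, 154, 223, 249, 241, 241, 253]
```

View pics/fin3.png

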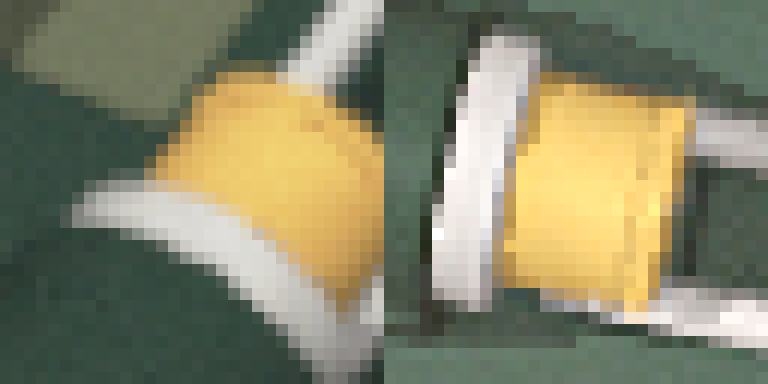

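View pics/top12.png

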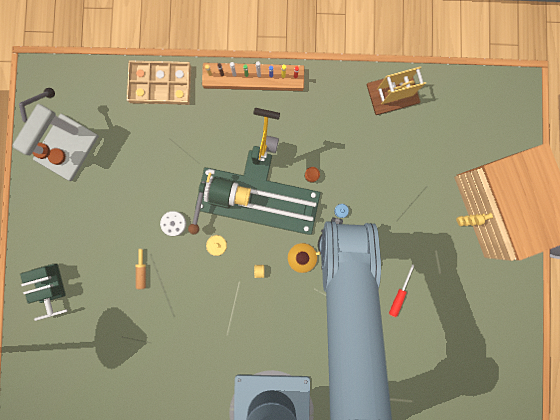

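```bash
python3 - <<'E'
from h import *
w=np.load("w.npy")
p,r=plan(W((0,-40,200),w),tool(w,0),4)
E
```

```text
dist 187.14726530777838 rot [ 0.3 -0.1 -0.2]
[0.0402, 0.0195, 0.0139] [0.07, -0.03, -0.04]
[0.0402, 0.0196, 0.0138] [0.07, -0.03, -0.04]
[0.0402, 0.0196, 0.0138] [0.07, -0.03, -0.04]
[0.0402, 0.0197, 0.0137] [0.07, -0.03, -0.04]
```

```bash
python3 -m creep '[[[0.04,0.0195,0.014],[0,0,0],0],[[0.04,0.0195,0.014],[0,0,0],0],[[0.04,0.0195,0.014],[0,0,0],0],[[0.04,0.0195,0.014],[0,0,0],0],[[0,0,0],[0,0,0],0]]' && python3 -m creep '[[[0.005,0,0.023],[0,0,0],0],[[0.005,0,0.023],[0,0,0],0],[[0.005,0,0.023],[0,0,0],0],[[0.005,0,0.02],[0,0,0],0],[[0,0,0],[0,0,0],0]]'
python3 -m creep '[[[0.009,0,0],[0,0,0],0],[[0.008,0,0],[0,0,0],0],[[0.007,0,0],[0,0,0],0],[[0,0,0],[0,0,0],0]]'
python3 - <<'E'
from h import *
w=np.load("w.npy")
p,r=plan(W((0,13,107),w),tool(w,0),1)
E
```

```text
clock: 19.18
tool_pos: [606.8, 21.2, 197.7]
tool_rot: [-2.411, -2.012, -0.008]
wrist_force: [-0.4, -0.8, -0.6]
width: -0.003
clock: 19.8
tool_pos: [609.0, 35.0, 108.8]
tool_rot: [2.418, 2.004, 0.002]
wrist_force: [0.6, -0.4, -0.6]
width: 0.003
clock: 20.3
tool_pos: [614.8, 59.1, 110.8]
tool_rot: [2.416, 2.003, 0.007]
wrist_force: [-0.7, -0.4, 0.0]
width: 0.001
dist 11.018510808021906 rot [ 0.3 -0.1 -0.2]
[0.0103, -0.0003, 0.0038] [0.29, -0.1, -0.21]
```

```bash
python3 -m creep '[[[0.003,0,0.003],[0,0,0],0],[[0.002,0,0],[0,0,0],0],[[0.0015,0,0],[0,0,0],0],[[0,0,0],[0,0,0],0]]'
for i in 1; do :; done
python3 -m creep '[[[0.001,0,0],[0,0,0],0],[[0.001,0,0],[0,0,0],0]]'
python3 -m creep '[[[0.001,0,0],[0,0,0],0],[[0.001,0,0],[0,0,0],0]]'
python3 -m creep '[[[0.001,0,0],[0,0,0],0],[[0.001,0,0],[0,0,0],0]]'
```

```text
clock: 20.8
tool_pos: [615.9, 64.5, 107.3]
tool_rot: [2.418, 2.002, 0.006]
wrist_force: [-0.8, 0.5, -0.3]
width: 0.004
clock: 21.05
tool_pos: [616.3, 66.3, 107.4]
tool_rot: [2.418, 2.001, 0.006]
wrist_force: [-0.2, -0.2, 0.2]
width: 0.001
clock: 21.3
tool_pos: [616.6, 68.4, 107.3]
tool_rot: [2.418, 2.002, 0.006]
wrist_force: [0.5, 0.7, 0.1]
width: 0.001
clock: 21.55
tool_pos: [616.7, 69.0, 107.4]
tool_rot: [2.418, 2.0, 0.003]
wrist_force: [-2.2, -5.1, 3.7]
width: 0.001
```

```bash
python3 -m creep '[[[0.001,0,0],[0,0,0],0],[[0.001,0,0],[0,0,0],0]]'
python3 -m creep '[[[0.001,0,-0.001],[0,0,0],0],[[0.001,0,0],[0,0,0],0]]'
python3 -m creep '[[[0.001,0,-0.001],[0,0,0],0],[[0.001,0,0],[0,0,0],0]]'
```

```text
clock: 21.8
tool_pos: [616.8, 69.5, 107.4]
tool_rot: [2.418, 1.998, -0.0]
wrist_force: [-3.8, -8.4, 7.0]
width: 0.001
clock: 22.05
tool_pos: [616.8, 69.6, 107.5]
tool_rot: [2.418, 1.997, -0.004]
wrist_force: [-1.8, -11.0, 3.0]
width: 0.005
clock: 22.3
tool_pos: [616.7, 69.6, 107.7]
tool_rot: [2.419, 1.995, -0.008]
wrist_force: [-1.8, -14.2, -2.0]
width: -0.001
```

```bash
python3 -m creep '[[[0.0015,0,0],[0,0,0],0],[[0.0015,0,0],[0,0,0],0],[[0,0,0],[0,0,0],0]]'
python3 -m creep '[[[0.0015,0,-0.001],[0,0,0],0],[[0.0015,0,0],[0,0,0],0],[[0,0,0],[0,0,0],0]]'
```

```text
clock: 22.68
tool_pos: [616.8, 69.8, 107.6]
tool_rot: [2.419, 1.992, -0.014]
wrist_force: [-3.8, -18.6, 1.1]
width: -0.003
clock: 23.05
tool_pos: [616.8, 69.9, 107.7]
tool_rot: [2.42, 1.989, -0.019]
wrist_force: [-3.2, -23.1, -2.7]
width: 0.004
```

Hard stop at 69.9 under 23 N. Releasing slowly.

```bash
python3 -m creep '[[[-0.002,0,0],[0,0,0],0],[[-0.002,0,0],[0,0,0],0],[[-0.002,0,0],[0,0,0],0],[[-0.002,0,0],[0,0,0],0],[[-0.002,0,0],[0,0,0],0]]' && python3 -m creep '[[[-0.003,0,0],[0,0,0],0],[[-0.006,0,0],[0,0,0],0],[[-0.025,0,0],[0,0,0],0],[[-0.03,0,-0.02],[0,0,0],0],[[-0.03,0,-0.05],[0,0,0],0]]' && python3 -m creep '[[[-0.04,-0.02,-0.05],[0,0,0],0],[[-0.04,-0.03,-0.03],[0,0,0],0],[[-0.05,-0.03,0],[0,0,0],0],[[0,0,0],[0,0,0],0],[[0,0,0],[0,0,0],0]]'
python3 - <<'E'
import cv2,numpy as np
from workcell import cams
o=[]
for n,(r,c) in dict(side=(228,222),top=(180,225)).items():
    im=cams.read_camera(n)["color"][:,:,::-1].copy()
    cv2.imwrite(f"pics/{n}13.png",im)
    o.append(cv2.resize(im[r:r+32,c:c+32],None,fx=12,fy=12,interpolation=0))
    if n=="top": 
        for k in range(190,201,2): print(k,im[k,228:256].sum(-1).tolist())
cv2.imwrite("pics/fin4.png",np.hstack(o))
E
```

```text
clock: 23.68
tool_pos: [616.3, 69.4, 109.0]
tool_rot: [2.419, 1.999, -0.001]
wrist_force: [0.2, -4.3, -3.2]
width: -0.004
clock: 24.3
tool_pos: [598.0, -20.3, 179.4]
tool_rot: [-2.419, -2.005, -0.003]
wrist_force: [1.1, -1.0, 0.6]
width: 0.002
clock: 24.92
tool_pos: [498.8, -129.7, 256.9]
tool_rot: [2.417, 2.002, 0.008]
wrist_force: [-0.7, 1.1, 0.5]
width: -0.003
190 [274, 266, 109, 747, 723, 696, 707, 643, 451, 425, 575, 593, 574, 572, 568, 552, 544, 540, 539, 522, 580, 589, 445, 557, 569, 557, 549, 546]
192 [315, 189, 414, 750, 729, 711, 732, 481, 522, 596, 607, 603, 599, 595, 597, 598, 593, 586, 577, 551, 585, 525, 462, 507, 523, 546, 563, 577]
194 [313, 129, 753, 741, 718, 726, 677, 447, 605, 610, 609, 615, 611, 614, 615, 609, 604, 606, 515, 586, 579, 370, 229, 171, 161, 224, 217, 222]
196 [227, 282, 720, 716, 714, 740, 515, 441, 603, 606, 613, 612, 617, 624, 626, 623, 616, 616, 604, 622, 593, 404, 238, 179, 245, 252, 250, 242]
198 [126, 646, 704, 689, 699, 729, 466, 410, 594, 591, 588, 602, 609, 605, 612, 611, 616, 536, 618, 608, 468, 288, 181, 183, 247, 251, 240, 236]
200 [111, 685, 674, 667, 674, 617, 451, 546, 566, 559, 559, 568, 579, 594, 596, 599, 604, 584, 617, 551, 353, 237, 174, 231, 259, 251, 245, 243]
```

View pics/fin4.png

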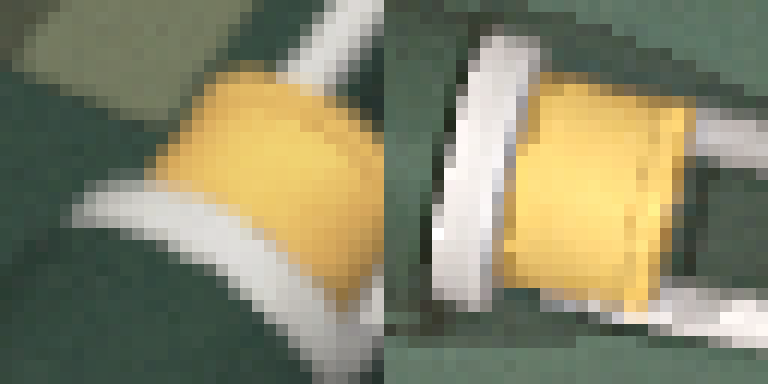

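View pics/side13.png

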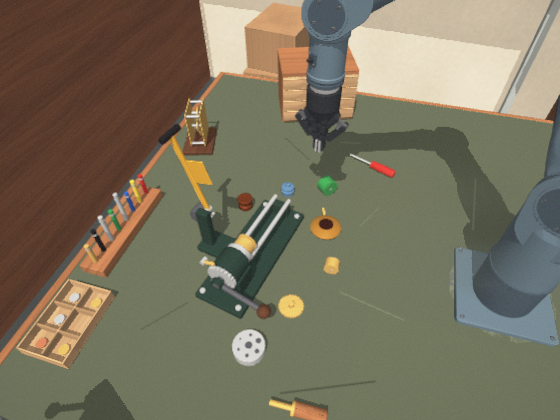

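```bash
python3 -c "
from workcell import ticket,sensors
print(ticket.hand_in(), sensors.sense()['clock'])"
```

```text
the job is handed in; nothing more can be done
the job is handed in; nothing more can be done
```

I raised the guard first, then pushed the barrel home. The job was handed in about 25 s into the 48 s, with the gripper clear of everything.

**Guard:** I pushed the finger bar up and over with the shut, tilted fingers. The contact force then fell to about zero and the arm carried on to the far side by itself. It is still raised in the last pictures from both cameras. The wrist force peaked at about 33 N among the readings I took, for a moment during this push. I can't tell whether that came from the fingers alone.

**Barrel:** It took three pushes on its closed end.
- **First push:** it stopped firmly at about 12 N, but the later pictures showed it was still about 2 mm short.
- **Second push:** this closed that gap.
- **Third push:** I went up to 23 N and met a hard stop, with about 0.3 mm of movement over the last 9 N, then released slowly. At release the barrel's end was at 24 mm along the winder, which is the fully home position, though the calibration is only good to about 2 mm.

**Checks that were less clean:** early in the push the force was about 9 N along the ways and 6.5 N upward, probably the fingertips or the barrel rubbing, and it went away when I raised the tool. In the final top picture a grey line about one pixel wide (roughly 2.5 mm) remains between disc and barrel. I took it for the shaded disc face, because the side picture shows no gap and the stop was hard.

In the last pictures the other items on the bench appear where they started.

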